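# Fit the last leg of a plant stand

## Task

The small plant stand lies upside down on the bench with three legs fitted and one mortise still empty. Pick up the loose leg, turn it to suit, plug its tenon into the empty mortise and push it fully home, so that its shoulders sit flush on the board and it stands square like the other three; then let go. Leave the tape measure, the offcut, the notched block and the plastic tub where they are.

Things in the scene. Friction and masses are not known exactly. Their poses are not given: they have to be found in the camera images.
- leg: Loose light-wood leg, 48 x 34 mm in plan, 70 mm tall, plus a centred tenon 38 x 24 mm, 25 mm long, below it (95 mm in all, 0.1 kg). Starts upright on the bench, standing on its tenon. Origin: centre of the tenon's lower end; z up (shoulder at 25 mm, top at 95 mm), x along the 48 and 38 mm sides, y along the 34 and 24 mm sides. Fits either way round (half turn about z).
- stand: Plant stand, upside down, fixed to the bench, at any yaw: flat light-wood board 200 x 200 x 36 mm with three fitted legs 48 (along x) x 34 mm, tops 106 mm above the bench, at (-60,+60), (+60,-60), (-60,-60) mm. Origin: centre of the board's underside, on the bench; x, y along its edges, z up.
- mortise (a point): Centre of the empty mortise's mouth, in the board's upper face (36 mm above the bench), at (+60,+60) mm in the stand's frame; same axes. Blind rectangular hole 40 mm along x by 26 mm along y (1 mm clearance each side of the tenon), 28 mm deep, 2 mm chamfer at the mouth. With the leg fully home its origin is 25 mm below this point.
- tape: Bystander: tape measure, 80 x 37 mm in plan, 57 mm tall, red and black. Origin: centre of its underside.
- offcut: Bystander: dark wood offcut, 46 x 46 x 40 mm tall. Origin: centre of its underside.
- notched: Bystander: small L-shaped plywood block, 60 x 35 mm in plan, 50 mm tall at its +x end, 22 mm elsewhere. Origin: centre of its underside.
- tub: Bystander: open clear plastic tub, 100 x 150 mm in plan, 55 mm tall. Origin: centre of its underside.
Things that resemble listed ones, but are neither listed nor needed, are in the scene too. There is more than one size of the leg; the one meant has the size given above.

How it is judged (in metres and radians):
At the end, for the whole second after the job is handed in: The leg's tenon is in the empty mortise, its shoulders within 3 mm of the board, within 5 mm of the mortise's centre, upright within 0.06 rad, its long side along the mortise within 0.15 rad, and at rest (z of leg in the frame of mortise below -0.022 m and horizontal distance between leg and mortise below 0.005 m and angle between leg's own z axis and vertical below 0.06 rad and angle between the x axis of leg and the x axis of stand, either way round below 0.15 rad and linear speed of leg below 0.01 m/s); the robot touches nothing.
It fails at once if a bystander (tape measure, offcut, notched block or tub) was moved by more than 20 mm (distance of any of tape, offcut, notched, tub from where it was at the start of the episode above 0.02 m).
It also fails if it takes over 38 s, if anything falls off the work surface, if the arm or the gripper's body presses on something with over 40 N, if the wrist force passes 120 N, or if a joint passes its speed limit or range.

## Robot

A 6-joint arm with a two-finger parallel gripper is mounted at the origin on the work surface. World frame = base frame: x ahead of the robot, y to its left, z up, the work surface at z = 0. Lengths are in m, angles in degrees, forces in N, time in s.
With the tool pointing down it reaches from about 0.375 to 0.925 m from the base axis. Payload 5.7 kg.
Tool frame: the origin (TCP) lies midway between the tips of the shut fingers; the grasp point (between the pads) lies 19 mm behind it; z points along the fingers, y is the line along which they close (so a half turn about z gives the same grasp; the last joint's range is limited). The gripper opens to 85 mm and grips with 20 to 120 N. Pads are 22 mm wide; open, the fingers measure 114 mm over their backs; the gripper's body (76 mm by 85 mm) begins 54 mm behind the grasp point. The pads swing forward as they close: fully open they stand 13 mm farther back than shut.
Start: joints at [-79.074, 20.558, 86.54, -0, 72.909, -6.595], TCP at [0.181, -0.572, 0.231] pointing down, gripper open.
Joint ranges: [-170.27, 170.27], [-57.76, 135], [12.27, 136.19], [-55.21, 235.2], [11.17, 155.16], [-170.74, 170.74]. Speed limits (degrees/s): [136.94, 136.94, 180, 180, 180, 180].

## Interface

Orientations are given as [roll, pitch, yaw] about the fixed x, y, z axes, in that order (R = Rz(yaw) Ry(pitch) Rx(roll)).
In Python, from plant import r, grab_frame, get_calibration gives the robot as it stands. The module is installed in compiled form; this text tells all that it offers.
- The arm moves only by the tool send_rows, never from a script. Its argument "rows" is a list of rows, each an object of numbers: "dx", "dy", "dz": the shift along the tool's x, y, z in units of 2.5 cm (1.0 is 2.5 cm); "spin": the turn about the tool's z in units of 8 degrees (1.0 is 8 degrees); "jaw": the opening, from 0 (shut) to 1 (fully open). A call has 1 to 12 rows; each row shifts and turns the commanded pose from where the row before left it, along the tool's axes as they then stand; what a row does not reach is not made up. A row lasts 1/10 s, in which the tool goes at most 50 mm and 8.59 degrees, less where a joint would pass 70% of its speed; a pose out of reach is approached as far as the arm can. A call with a number of a shift or a turn outside -1 to 1 is refused whole. A call with a gripper value outside its range is refused whole. The fingers move at their own pace and stop on an object; "squeeze" is the grip in N (left out, the last holds). Time passes only in rows, so rows that do not move let the fingers close. It gives the time, the measured TCP pose, the force, the opening and the grip force at its end, in the units of the state.
- r.sense(): the state, without advancing time (a new reading comes with each control period).
- grab_frame(name): name is "scene" or "side" or "wrist"; returns the picture (420x560x3 uint8, red, green, blue); there is no depth.
- get_calibration(name): a dict with "K" (3x3 intrinsics, pixels), "k1" (the pictures are not rectified: a ray, as slopes to the right and down, at radius r is drawn at 1 + k1 r^2 times it, then the intrinsics apply), "world_to_cam" (4x4, takes a point from world to camera coordinates). Camera axes: x right, y down, z forward; pixel columns grow to the right and rows downward; lengths in m; the calibration is good to about 2 mm. A picture is of the moment at which its call begins: read the wrist's pose just before it. get_calibration takes no time and is no camera call; for the wrist camera it gives the pose at the moment of the call.
- r.close_job(): hands the job in; it is judged then, once.
The state is a dict: "time": time; "joints": joint angles; "qd": joint speeds; "tau": joint torques, N m; "ee_pos": TCP position; "ee_rot": TCP orientation; "force": force on the tool from outside, world axes, zero at the start; "moment": the same for the moment, N m; "width": finger opening in m; "grasp_force": force on a finger pad.
Only numpy, scipy, OpenCV 4.12 (cv2) and the standard library are available. Lean on these libraries where they do the work, as an engineer would, in place of code of your own. Each camera call takes 0.05 s, during which the arm holds its last target. There are 200 camera calls.

## Working session

There is one attempt and no reset: what is moved stays moved. The work goes in short steps, Python scripts to look and compute and a tool call to move; the robot and the scene stay as the last step left them, time stands still between calls to the robot, and variables do not carry over. Pictures are saved under pics/ and viewed, at most 10 in all, crops included, and the job is handed in when it is done.

Besides the shell and the picture viewer there is one more tool, called after "Request:" as name(argument=value, ...), one argument or row to a line, values as JSON. send_rows: Moves the arm, as the interface text tells. Shifts and turns lie within -1 to 1; 1 stands for 2.5 cm of shift or 8 degrees of turn. Its arguments: {"type":"object","properties":{"rows":{"type":"array"},"squeeze":{"type":"number"}},"required":["rows"]}

```bash
mkdir -p pics; cat > h.py <<'E'
import numpy as np, cv2
from plant import r, grab_frame, get_calibration
def cast(c,u,v,h):
    "pixel -> world point on plane z=h"
    K=np.array(c["K"]);T=np.array(c["world_to_cam"])
    p=cv2.undistortPoints(np.array([[[u,v]]],float),K,np.array([c["k1"],0,0,0.]))[0,0]
    R=T[:3,:3];o=-R.T@T[:3,3];d=R.T@np.array([p[0],p[1],1])
    return o+d*(h-o[2])/d[2]
def proj(c,P):
    T=np.array(c["world_to_cam"])
    return cv2.projectPoints(np.array(P,float).reshape(-1,1,3),cv2.Rodrigues(T[:3,:3])[0],T[:3,3],np.array(c["K"]),np.array([c["k1"],0,0,0.]))[0][:,0]
E
python3 - <<'E'
from h import *
s=r.sense();print(s["time"],s["ee_pos"],s["ee_rot"],s["width"])
for n in("scene","side","wrist"):
    c=get_calibration(n);im=grab_frame(n);cv2.imwrite(f"pics/{n}0.png",im[:,:,::-1])
    T=np.array(c["world_to_cam"]);print(n,np.round(-T[:3,:3].T@T[:3,3],3),c["k1"],np.round(T[2,:3],2))
a=[cv2.imread(f"pics/{n}0.png") for n in("scene","side")]
E
```

```text
0.0 [ 0.18050664 -0.57147974  0.23041384] [-1.79892968e+02 -1.32962563e-02  1.75195972e+01] 0.08551390339116959
scene [1.064 0.259 0.979] -0.1663378827559578 [-0.44 -0.34 -0.83]
side [0.432 0.721 0.592] 0.026774628618752766 [ 0.15 -0.83 -0.53]
wrist [ 0.244 -0.551  0.373] -0.0471239803691033 [-0.25 -0.08 -0.97]
```

View pics/scene0.png

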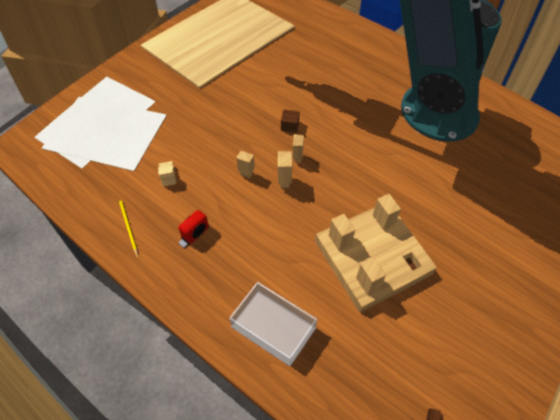

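View pics/side0.png

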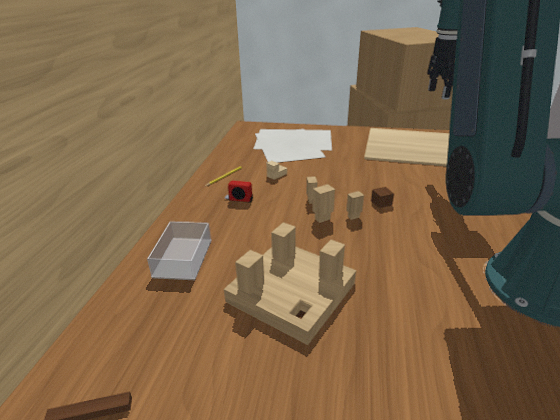

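The scene view shows the board at (375,255), its empty mortise at (411,261), and three upright leg candidates at (246,163), (285,168) and (298,148). In the side view the candidates are at (312,189), (323,202) and (355,205), and the mortise is at (300,310). I'll enlarge both views to tell the candidates apart.

```bash
python3 - <<'E'
from h import *
a=cv2.imread("pics/scene0.png")[125:200,225:320];b=cv2.imread("pics/side0.png")[165:240,290:385]
c=cv2.imread("pics/scene0.png")[185:315,305:445];d=cv2.imread("pics/side0.png")[220:350,220:360]
f=lambda x:cv2.resize(x,(400,300),interpolation=cv2.INTER_CUBIC)
g=np.vstack([np.hstack([f(a),f(b)]),np.hstack([f(c),f(d)])])
cv2.imwrite("pics/crop1.png",g)
E
```

```text
(no output)
```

View pics/crop1.png

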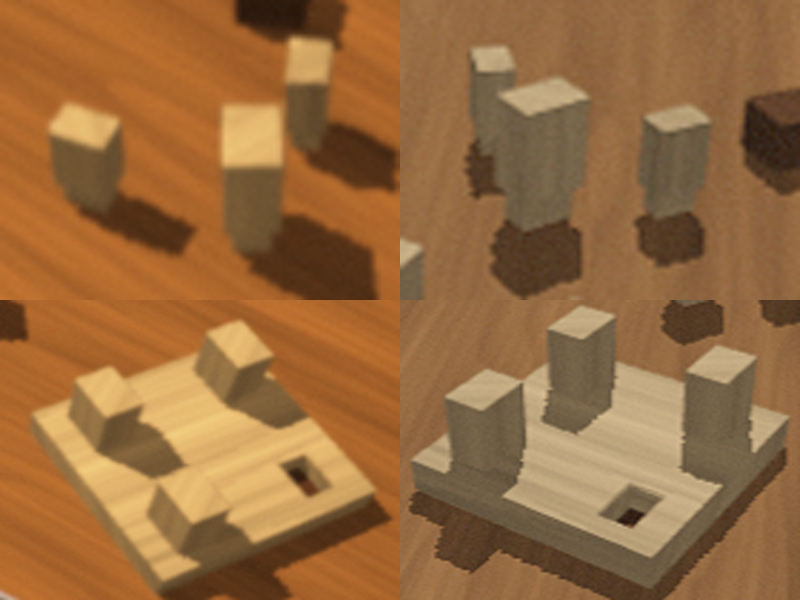

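```bash
python3 - <<'E'
from h import *
cs,cd=get_calibration("scene"),get_calibration("side")
A=lambda p:(225+p[0]*95/400-.4,125+p[1]/4-.4)
B=lambda p:(290+(p[0]-400)*95/400-.4,165+p[1]/4-.4)
C=lambda p:(305+p[0]*.35-.4,185+(p[1]-300)*130/300-.4)
D=lambda p:(220+(p[0]-400)*.35-.4,220+(p[1]-300)*130/300-.4)
def rep(n,c,f,pts,h):
    P=np.array([cast(c,*f(p),h)[:2] for p in pts]);e=np.roll(P,-1,0)-P
    print(n,"c",P.mean(0).round(4),"sides",np.hypot(*e.T).round(4),"ang",np.degrees(np.arctan2(e[:,1],e[:,0])).round(1));return P
big=[(222,104),(282,104),(283,166),(221,166)]
lef=[(70,103),(122,122),(106,146),(51,126)];rig=[(291,38),(332,40),(328,83),(287,82)]
rep("mid scene",cs,A,big,.095);rep("left scene .075",cs,A,lef,.075);rep("right scene .075",cs,A,rig,.075)
rep("mid side",cd,B,[(500,97),(562,79),(590,96),(524,116)],.095)
rep("right? side",cd,B,[(471,48),(508,47),(514,69),(480,73)],.075)
rep("left? side",cd,B,[(642,113),(690,106),(709,121),(661,132)],.075)
rep("board side",cd,D,[(413,462),(655,558),(788,417)],.036)
rep("board scene",cs,C,[(32,415),(163,580),(373,492)],.036)
rep("mort scene",cs,C,[(278,463),(305,457),(330,487),(303,497)],.036)
rep("mort side",cd,D,[(599,508),(627,487),(662,497),(637,520)],.036)
# leg tops
rep("legtop near-mortise scene",cs,C,[(196,362),(238,320),(272,355),(232,378)],.106)
rep("legtop 2 side",cd,D,[(445,395),(487,370),(523,380),(484,409)],.106)
print(cast(cs,285,185,0),cast(cd,*B((540,225)),0),cast(cd,*B((668,212)),0),cast(cs,*A((95,208)),0))
E
```

```text
mid scene c [ 0.4915 -0.1915] sides [0.0344 0.0479 0.0347 0.0479] ang [ 129.3   39.   -50.7 -141.3]
left scene .075 c [ 0.5328 -0.2812] sides [0.0346 0.0208 0.0363 0.0211] ang [ 102.9   14.7  -76.7 -169.8]
right scene .075 c [ 0.4098 -0.2129] sides [0.0248 0.0363 0.0243 0.0371] ang [ 125.5   33.8  -52.5 -145.5]
mid side c [ 0.4908 -0.1879] sides [0.0474 0.0283 0.05   0.0287] ang [-139.6  132.2   40.8  -53.2]
right? side c [ 0.5319 -0.275 ] sides [0.0254 0.0341 0.0236 0.0388] ang [-167.9  102.8   23.3  -74. ]
left? side c [ 0.409  -0.2079] sides [0.033  0.0223 0.0349 0.0269] ang [-154.4  122.6   33.3  -62.1]
board side c [0.5124 0.1513] sides [0.1981 0.1976 0.2803] ang [ 156.7 -113.4   21.6]
board scene c [0.5762 0.1219] sides [0.1971 0.1954 0.2789] ang [ 66.4 155.8 -69.2]
mort scene c [0.5031 0.1828] sides [0.0237 0.0365 0.0255 0.04  ] ang [ 144.8   63.9  -26.7 -119. ]
mort side c [0.5005 0.1828] sides [0.0307 0.0261 0.031  0.0282] ang [-119.4  163.    64.7  -18.4]
legtop near-mortise scene c [0.4645 0.0776] sides [0.0629 0.0465 0.0436 0.0316] ang [-179.4   67.   -14.   -85.7]
legtop 2 side c [0.6093 0.1356] sides [0.0429 0.0299 0.0452 0.0336] ang [-117.6  161.    67.4  -23.7]
[ 0.49745373 -0.1837576   0.        ] [ 0.48869538 -0.17983872  0.        ] [ 0.40755517 -0.20907752  0.        ] [ 0.5380716  -0.27590483  0.        ]
```

The leg meant is the middle candidate at scene (285,168), which is side (323,202). Its top measures 48 x 34 mm at z=95 in both views. The candidates at (246,163) and (298,148) measure about 36 x 24, so they are too small. Its centre is about (0.491,-0.190) with x at about 39.5°, the mortise is about (0.502,0.183), and the stand's x is about 66°. Next I'll hover over the leg.

Request:
send_rows(
  rows=[
    {"spin": -1,"jaw": 1},
    {"spin": -1},
    {"spin": -0.75},
    {"dx": 0.5,"dy": -0.1},
    {"dx": 0.97,"dy": -0.19},
    {"dx": 0.97,"dy": -0.19},
    {"dx": 0.97,"dy": -0.19},
    {"dx": 0.97,"dy": -0.19},
    {"dx": 0.97,"dy": -0.19},
    {"dx": 0.97,"dy": -0.19},
    {"dx": 0.97,"dy": -0.19},
    {"dx": 0.97,"dy": -0.19},
  ],
)

```text
$.rows[0]: bad value
```

Request:
send_rows(
  rows=[
    {"dx": 0.97,"dy": -0.19},
    {"dx": 0.97,"dy": -0.19},
    {"dx": 0.97,"dy": -0.19},
    {"dx": 0.97,"dy": -0.19},
    {"dx": 0.97,"dy": -0.19},
    {"dx": 0.97,"dy": -0.19},
    {"dx": 0.97,"dy": -0.19},
    {"dx": 0.97,"dy": -0.19},
    {"dx": 0.97,"dy": -0.19},
    {"dx": 0.97,"dy": -0.19},
    {"dx": 0.97,"dy": -0.19},
    {"dx": 0.4},
  ],
)

```text
$.rows[0]: bad value
```

```bash
python3 - <<'E'
from h import *
s=r.sense();print(s["time"],s["ee_pos"],s["ee_rot"],s["width"],s["force"])
c=get_calibration("wrist");im=grab_frame("wrist");cv2.imwrite("pics/w1.png",im[:,:,::-1])
np.savez("w1.npz",**{k:np.array(v) for k,v in c.items()})
y=np.radians(39.5);C=np.array([.491,-.190]);ex=np.array([np.cos(y),np.sin(y)]);ey=np.array([-ex[1],ex[0]])
print(proj(c,[[*(C+a*.024*ex+b*.017*ey),.095] for a,b in((1,1),(1,-1),(-1,-1),(-1,1))]).round(0))
E
```

```text
0.15 [ 0.18050696 -0.57164341  0.2306206 ] [-1.79914925e+02 -8.47906846e-03  1.75206887e+01] 0.0854965467697811 [ 0.02111788 -0.0721255   0.82721827]
[[ -96. -332.]
 [ -59. -354.]
 [ -72. -356.]
 [-111. -330.]]
```

View pics/w1.png

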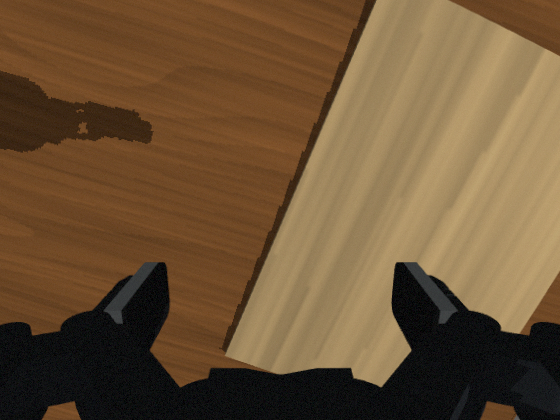

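The move was refused because each row needs every field, so the arm hasn't moved. The picture shows only the cutting board, with the fingers at the bottom. I'll resend with full rows.

Request:
send_rows(
  rows=[
    {"dx": 0,"dy": 0,"dz": 0,"spin": -1,"jaw": 1},
    {"dx": 0,"dy": 0,"dz": 0,"spin": -1,"jaw": 1},
    {"dx": 0,"dy": 0,"dz": 0,"spin": -0.75,"jaw": 1},
    {"dx": 0.5,"dy": -0.1,"dz": 0,"spin": 0,"jaw": 1},
    {"dx": 0.97,"dy": -0.19,"dz": 0,"spin": 0,"jaw": 1},
    {"dx": 0.97,"dy": -0.19,"dz": 0,"spin": 0,"jaw": 1},
    {"dx": 0.97,"dy": -0.19,"dz": 0,"spin": 0,"jaw": 1},
    {"dx": 0.97,"dy": -0.19,"dz": 0,"spin": 0,"jaw": 1},
    {"dx": 0.97,"dy": -0.19,"dz": 0,"spin": 0,"jaw": 1},
    {"dx": 0.97,"dy": -0.19,"dz": 0,"spin": 0,"jaw": 1},
    {"dx": 0.97,"dy": -0.19,"dz": 0,"spin": 0,"jaw": 1},
    {"dx": 0.97,"dy": -0.19,"dz": 0,"spin": 0,"jaw": 1},
  ],
)

```text
time: 1.4
ee_pos: [0.3149, -0.4076, 0.2312]
ee_rot: [-180.0, -0.0, 39.3]
force: [0.4, 0.3, 0.1]
width: 0.0852
grasp_force: 0.0
```

Request:
send_rows(
  rows=[
    {"dx": 1,"dy": -0.2,"dz": 0,"spin": 0,"jaw": 1},
    {"dx": 1,"dy": -0.2,"dz": 0,"spin": 0,"jaw": 1},
    {"dx": 1,"dy": -0.2,"dz": 0,"spin": 0,"jaw": 1},
    {"dx": 1,"dy": -0.2,"dz": 0,"spin": 0,"jaw": 1},
    {"dx": 1,"dy": -0.2,"dz": 0,"spin": 0,"jaw": 1},
    {"dx": 1,"dy": -0.2,"dz": 0,"spin": 0,"jaw": 1},
    {"dx": 1,"dy": -0.2,"dz": 0,"spin": 0,"jaw": 1},
    {"dx": 1,"dy": -0.2,"dz": 0,"spin": 0,"jaw": 1},
    {"dx": 1,"dy": -0.2,"dz": 0,"spin": 0,"jaw": 1},
    {"dx": 1,"dy": -0.2,"dz": 0,"spin": 0,"jaw": 1},
    {"dx": 1,"dy": -0.26,"dz": 0,"spin": 0,"jaw": 1},
    {"dx": 0,"dy": 0,"dz": 0,"spin": 0,"jaw": 1},
  ],
)

```text
time: 2.6
ee_pos: [0.4914, -0.1878, 0.2312]
ee_rot: [-180.0, -0.1, 39.5]
force: [-0.2, -0.2, -0.6]
width: 0.0853
grasp_force: 0.0
```

```bash
python3 - <<'E'
from h import *
s=r.sense();print(s["time"],s["ee_pos"],s["ee_rot"],s["width"],s["force"])
c=get_calibration("wrist");im=grab_frame("wrist");cv2.imwrite("pics/w2.png",im[:,:,::-1])
np.savez("w2.npz",**{k:np.array(v) for k,v in c.items()})
y=np.radians(39.5);C=np.array([.491,-.190]);ex=np.array([np.cos(y),np.sin(y)]);ey=np.array([-ex[1],ex[0]])
print(proj(c,[[*(C+a*.024*ex+b*.017*ey),.095] for a,b in((1,1),(1,-1),(-1,-1),(-1,1))]).round(0))
E
```

```text
2.6 [ 0.49138138 -0.18784573  0.23121658] [-1.79951471e+02 -7.69964219e-02  3.95153453e+01] 0.08534120461718565 [-0.20747166 -0.2142537  -0.55751859]
[[260. 166.]
 [306. 166.]
 [305. 228.]
 [261. 227.]]
```

View pics/w2.png

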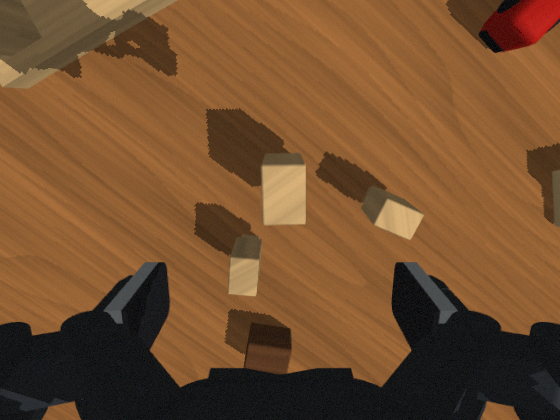

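The wrist view shows the target's top between (263,165) and (306,224), as predicted. The two small legs are at (244,270) and (398,217), and the offcut is at (270,345), clear of the fingers. Next I'll refine the centre and yaw from the top-face mask.

```bash
python3 - <<'E'
from h import *
c=dict(np.load("w2.npz"));im=cv2.imread("pics/w2.png")
roi=im[140:240,250:320];g=roi.astype(int);v=((g[:,:,2]>185)&(g[:,:,0]>110)).astype(np.uint8)
n,l,st,_=cv2.connectedComponentsWithStats(v);i=1+np.argmax(st[1:,4]);print(st[i])
p=np.argwhere(l==i)[:,::-1]+[250,140]
W=np.array([cast(c,u,w,.095)[:2] for u,w in p],np.float32)
(cx,cy),sz,a=cv2.minAreaRect(W*1000);print(cx,cy,sz,a, W.mean(0))
y=np.radians(39.5);d=np.array([cx,cy])/1000-r.sense()["ee_pos"][:2]
print("tool dx dy mm",1e3*(d@[np.cos(y),np.sin(y)]),1e3*(d@[np.sin(y),-np.cos(y)]))
E
```

```text
[  14   26   41   58 1602]
492.9250793457031 -189.06507873535156 (44.353214263916016, 30.80927848815918) 40.43927001953125 [ 0.49524066 -0.18681525]
tool dx dy mm 1.8766898044672473 1.477957871991981
```

Request:
send_rows(
  rows=[
    {"dx": 0.06,"dy": 0.06,"dz": 0.5,"spin": 0,"jaw": 1},
    {"dx": 0,"dy": 0,"dz": 1,"spin": 0,"jaw": 1},
    {"dx": 0,"dy": 0,"dz": 1,"spin": 0,"jaw": 1},
    {"dx": 0,"dy": 0,"dz": 1,"spin": 0,"jaw": 1},
    {"dx": 0,"dy": 0,"dz": 1,"spin": 0,"jaw": 1},
    {"dx": 0,"dy": 0,"dz": 1,"spin": 0,"jaw": 1},
    {"dx": 0,"dy": 0,"dz": 1,"spin": 0,"jaw": 1},
    {"dx": 0,"dy": 0,"dz": 0.7,"spin": 0,"jaw": 1},
    {"dx": 0,"dy": 0,"dz": 0,"spin": 0,"jaw": 1},
  ],
)

```text
time: 3.55
ee_pos: [0.4895, -0.1906, 0.0485]
ee_rot: [-179.7, 0.1, 39.4]
force: [-0.2, 0.6, -1.1]
width: 0.0852
grasp_force: 0.0
```

Request:
send_rows(
  rows=[
    {"dx": 0,"dy": 0,"dz": 0,"spin": 0,"jaw": 0.6},
    {"dx": 0,"dy": 0,"dz": 0,"spin": 0,"jaw": 0.4},
    {"dx": 0,"dy": 0,"dz": 0,"spin": 0,"jaw": 0.3},
    {"dx": 0,"dy": 0,"dz": 0,"spin": 0,"jaw": 0.2},
    {"dx": 0,"dy": 0,"dz": 0,"spin": 0,"jaw": 0.1},
    {"dx": 0,"dy": 0,"dz": 0,"spin": 0,"jaw": 0},
    {"dx": 0,"dy": 0,"dz": 0,"spin": 0,"jaw": 0},
    {"dx": 0,"dy": 0,"dz": 0,"spin": 0,"jaw": 0},
  ],
  squeeze=60,
)

```text
time: 4.35
ee_pos: [0.493, -0.1915, 0.0522]
ee_rot: [179.9, -0.0, 39.5]
force: [-1.3, -0.1, 8.2]
width: 0.0337
grasp_force: 62.3
```

Request:
send_rows(
  rows=[
    {"dx": 0,"dy": 0,"dz": -0.3,"spin": 0,"jaw": 0},
    {"dx": 0,"dy": 0,"dz": -0.7,"spin": 0,"jaw": 0},
    {"dx": 0,"dy": 0,"dz": -1,"spin": 0,"jaw": 0},
    {"dx": 0,"dy": 0,"dz": -1,"spin": 0,"jaw": 0},
    {"dx": 0,"dy": 0,"dz": -1,"spin": 0,"jaw": 0},
    {"dx": 0,"dy": 0,"dz": -1,"spin": 0,"jaw": 0},
    {"dx": 0,"dy": 0,"dz": -1,"spin": 0,"jaw": 0},
    {"dx": 0,"dy": 0,"dz": 0,"spin": -1,"jaw": 0},
    {"dx": 0,"dy": 0,"dz": 0,"spin": -1,"jaw": 0},
    {"dx": 0,"dy": 0,"dz": 0,"spin": -1,"jaw": 0},
    {"dx": 0,"dy": 0,"dz": 0,"spin": -0.36,"jaw": 0},
    {"dx": 0,"dy": 0,"dz": 0,"spin": 0,"jaw": 0},
  ],
)

```text
time: 5.55
ee_pos: [0.4922, -0.1908, 0.2015]
ee_rot: [-180.0, -0.0, 66.4]
force: [0.7, -0.2, -1.8]
width: 0.0335
grasp_force: 61.5
```

Request:
send_rows(
  rows=[
    {"dx": 0.5,"dy": -0.24,"dz": 0,"spin": 0,"jaw": 0},
    {"dx": 1,"dy": -0.49,"dz": 0,"spin": 0,"jaw": 0},
    {"dx": 1,"dy": -0.49,"dz": 0,"spin": 0,"jaw": 0},
    {"dx": 1,"dy": -0.49,"dz": 0,"spin": 0,"jaw": 0},
    {"dx": 1,"dy": -0.49,"dz": 0,"spin": 0,"jaw": 0},
    {"dx": 1,"dy": -0.49,"dz": 0,"spin": 0,"jaw": 0},
    {"dx": 1,"dy": -0.49,"dz": 0,"spin": 0,"jaw": 0},
    {"dx": 1,"dy": -0.49,"dz": 0,"spin": 0,"jaw": 0},
    {"dx": 1,"dy": -0.49,"dz": 0,"spin": 0,"jaw": 0},
    {"dx": 1,"dy": -0.49,"dz": 0,"spin": 0,"jaw": 0},
    {"dx": 1,"dy": -0.49,"dz": 0,"spin": 0,"jaw": 0},
    {"dx": 1,"dy": -0.5,"dz": 0,"spin": 0,"jaw": 0},
  ],
)

```text
time: 6.75
ee_pos: [0.4773, 0.1307, 0.2014]
ee_rot: [-180.0, -0.0, 66.3]
force: [0.1, -0.6, -1.4]
width: 0.0339
grasp_force: 61.5
```

Request:
send_rows(
  rows=[
    {"dx": 0,"dy": 0,"dz": 0,"spin": 0,"jaw": 0},
    {"dx": 0,"dy": 0,"dz": 0,"spin": 0,"jaw": 0},
  ],
)

```text
time: 6.95
ee_pos: [0.4775, 0.1296, 0.2013]
ee_rot: [-180.0, 0.0, 66.5]
force: [0.4, 0.4, -1.3]
width: 0.0334
grasp_force: 61.6
```

```bash
python3 - <<'E'
from h import *
s=r.sense();print(s["time"],s["ee_pos"],s["ee_rot"],s["width"],s["force"])
c=get_calibration("wrist");im=grab_frame("wrist");cv2.imwrite("pics/w3.png",im[:,:,::-1])
np.savez("w3.npz",**{k:np.array(v) for k,v in c.items()})
y=np.radians(66.4);C=np.array([.502,.183]);ex=np.array([np.cos(y),np.sin(y)]);ey=np.array([-ex[1],ex[0]])
print(proj(c,[[*(C+a*.020*ex+b*.013*ey),.036] for a,b in((1,1),(1,-1),(-1,-1),(-1,1))]).round(0))
C=s["ee_pos"][:2];z=s["ee_pos"][2]-.05
for h in(0,.025,.095):print(proj(c,[[*(C+a*.024*ex+b*.017*ey),h+z] for a,b in((1,1),(1,-1),(-1,-1),(-1,1))]).round(0).tolist())
E
```

```text
6.95 [0.47753349 0.12964133 0.20128501] [-1.79973558e+02  1.79532879e-02  6.64705929e+01] 0.03337081770320906 [ 0.41213874  0.40685165 -1.27400661]
[[265.  89.]
 [299.  90.]
 [298. 141.]
 [266. 141.]]
[[248.0, 189.0], [313.0, 189.0], [311.0, 273.0], [250.0, 273.0]]
[[244.0, 201.0], [317.0, 201.0], [315.0, 295.0], [246.0, 295.0]]
[[220.0, 263.0], [341.0, 263.0], [334.0, 402.0], [227.0, 402.0]]
```

View pics/w3.png

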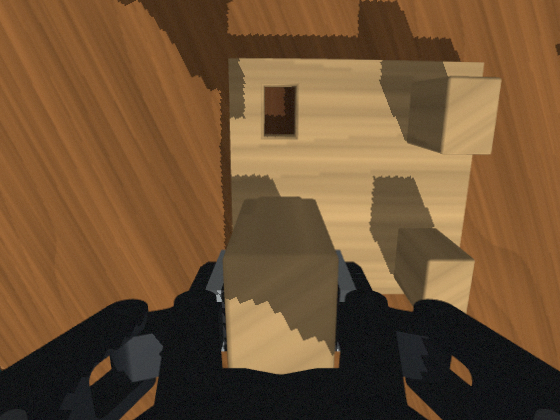

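The mortise mouth spans about (263,85) to (297,138). The held leg's top front edge runs (224,254)–(337,254) and its shoulder edge is at row 198. Next I'll take sub-pixel edges of both.

```bash
python3 - <<'E'
from h import *
c=dict(np.load("w3.npz"));im=cv2.imread("pics/w3.png");g=cv2.cvtColor(im,cv2.COLOR_BGR2GRAY).astype(int)
print("row110",g[108:113,255:305].mean(0).astype(int).tolist())
print("col280",g[78:146,276:285].mean(1).astype(int).tolist())
for v in (205,225,245,258,275,295):print(v,g[v,215:255].tolist(),g[v,305:350].tolist())
print("col leg",g[190:262,270:290].mean(1).astype(int).tolist())
print("bottom",g[340:385,270:290].mean(1).astype(int).tolist())
print(c["K"].tolist(),cast(c,280,111,.036),r.sense()["ee_pos"])
E
```

```text
row110 [151, 151, 152, 151, 152, 149, 136, 140, 128, 91, 64, 66, 61, 63, 63, 63, 66, 63, 63, 61, 62, 62, 62, 60, 60, 59, 58, 57, 54, 45, 32, 32, 31, 31, 27, 28, 27, 31, 31, 47, 78, 100, 111, 133, 151, 152, 152, 150, 150, 152]
col280 [143, 143, 145, 146, 146, 144, 151, 127, 114, 60, 56, 59, 59, 57, 60, 58, 57, 59, 57, 53, 55, 54, 57, 58, 58, 55, 55, 56, 59, 57, 59, 58, 56, 57, 57, 60, 58, 46, 35, 33, 32, 32, 32, 33, 33, 31, 33, 34, 33, 30, 32, 31, 32, 32, 33, 32, 59, 74, 101, 123, 128, 153, 169, 169, 169, 165, 157, 150]
205 [94, 93, 95, 101, 106, 108, 108, 107, 95, 53, 55, 53, 56, 54, 54, 52, 65, 94, 92, 92, 92, 91, 92, 95, 91, 95, 88, 72, 68, 68, 68, 69, 69, 64, 68, 67, 73, 71, 70, 70] [79, 73, 77, 80, 78, 75, 76, 75, 75, 74, 74, 80, 123, 171, 168, 172, 173, 169, 170, 172, 170, 172, 170, 173, 173, 167, 173, 172, 173, 170, 171, 175, 172, 171, 171, 171, 173, 171, 172, 171, 169, 169, 170, 169, 170]
225 [94, 100, 101, 99, 99, 100, 100, 102, 98, 71, 70, 55, 55, 51, 56, 59, 73, 99, 91, 86, 75, 70, 72, 73, 71, 73, 74, 74, 74, 74, 77, 74, 73, 72, 73, 75, 74, 76, 75, 72] [81, 82, 79, 80, 77, 
[... 1604 characters left out ...]
g [127, 127, 127, 127, 127, 126, 103, 77, 73, 74, 74, 75, 75, 74, 75, 75, 74, 74, 74, 75, 75, 74, 75, 75, 75, 75, 74, 74, 75, 75, 73, 75, 74, 75, 74, 74, 74, 74, 74, 74, 74, 74, 74, 73, 74, 74, 73, 73, 74, 74, 74, 73, 73, 74, 74, 73, 73, 73, 73, 74, 73, 74, 74, 74, 77, 79, 82, 83, 82, 84, 84, 84]
bottom [165, 165, 165, 165, 165, 165, 166, 166, 165, 165, 166, 166, 166, 165, 165, 164, 163, 164, 163, 162, 162, 161, 161, 161, 160, 159, 158, 158, 156, 156, 155, 154, 149, 111, 37, 18, 18, 17, 18, 18, 18, 19, 19, 17, 17]
[[375.94662152599585, 0.0, 280.2403052265366], [0.0, 375.94662152599585, 205.87213135466533], [0.0, 0.0, 1.0]] [0.50198512 0.1868075  0.036     ] [0.47775582 0.12894843 0.20131397]
```

```bash
python3 - <<'E'
from h import *
from scipy.optimize import brentq
c=dict(np.load("w3.npz"));ee=np.array([.4776,.1293]);ee_z=.2013
y=np.radians(66.4);ex=np.array([np.cos(y),np.sin(y)]);ty=np.array([ex[1],-ex[0]])
t=lambda P:1e3*np.array([(P[:2]-ee)@ex,(P[:2]-ee)@ty])
w=lambda z,a,b,v:np.linalg.norm(cast(c,a,v,z)-cast(c,b,v,z))
for a,b in((224,337.5),(224.5,337),(223.5,338)):
    z=brentq(lambda z:w(z,a,b,254.5)-.034,.1,.3)
    print("top z",z,"front mid in tool",t((cast(c,a,254.5,z)+cast(c,b,254.5,z))/2))
for zt in(.236,.240,.244,.248):
    m=cast(c,280.7,254.5,zt);n=cast(c,280.7,196.5,zt-.095)
    print(zt,"width",1e3*w(zt,224,337.5,254.5),"top front",t(m),"tip front",t(n),"exp +24,+19")
print("mort",t(cast(c,279.75,111.5,.036)),cast(c,279.75,111.5,.036))
for u,v in((261,111),(298.5,111),(280,84.5),(280,138.5)):print(t(cast(c,u,v,.036)))
# board edges for yaw: far edge
g=cv2.imread("pics/w3.png")[:,:,0].astype(int)
L=[]
for u in range(240,375,5):
    col=np.diff(g[50:75,u]);L.append((u,50+np.argmax(col)+.5))
P=np.array([cast(c,u,v,.036)[:2] for u,v in L]);print(L[::5],np.degrees(np.arctan(np.polyfit(P@ty,P@ex,1)[0])),t(P.mean(0)))
M=[]
for v in range(62,175,4):
    row=np.diff(g[v,222:242]);M.append((222+np.argmax(row)+.5,v))
P=np.array([cast(c,u,v,.036)[:2] for u,v in M]);print(M[::6],np.degrees(np.arctan(np.polyfit(P@ex,P@ty,1)[0])),t(P.mean(0)))
E
```

```text
top z 0.2391109039209321 front mid in tool [23.96185443 -0.15788252]
top z 0.2381779368460239 front mid in tool [23.57582842 -0.15655232]
top z 0.2400275928875557 front mid in tool [24.34114256 -0.15918968]
0.236 width 35.00998950354643 top front [22.69105215 -0.16773929] tip front [17.94907643 -0.1056468 ] exp +24,+19
0.24 width 33.71134508479656 top front [24.34674062 -0.17282763] tip front [18.92282062 -0.10957646] exp +24,+19
0.244 width 32.41270066604657 top front [26.00242909 -0.17791598] tip front [19.89656482 -0.11350611] exp +24,+19
0.248 width 31.114056247296606 top front [27.65811756 -0.18300432] tip front [20.87030901 -0.11743577] exp +24,+19
mort [62.07152742 -0.87611594] [0.50164744 0.18653079 0.036     ]
[ 62.44852409 -15.80936133]
[62.48894752 14.05513224]
[82.73683534 -0.70230341]
[40.74665061 -0.65094633]
[(240, np.float64(57.5)), (265, np.float64(57.5)), (290, np.float64(57.5)), (315, np.float64(58.5)), (340, np.float64(58.5)), (365, np.float64(59.5))] -0.6923574014951809 [102.39078074  18.61234533]
[(np.float64(237.5), 62), (np.float64(228.5), 86), (np.float64(228.5), 110), (np.float64(229.5), 134), (np.float64(230.5), 158)] 2.386844660418591 [ 56.48306743 -40.74535408]
```

Request:
send_rows(
  rows=[
    {"dx": 0.6,"dy": -0.03,"dz": 0,"spin": 0.06,"jaw": 0},
    {"dx": 1,"dy": 0,"dz": 0,"spin": 0,"jaw": 0},
    {"dx": 0.88,"dy": 0,"dz": 0,"spin": 0,"jaw": 0},
    {"dx": 0,"dy": 0,"dz": 1,"spin": 0,"jaw": 0},
    {"dx": 0,"dy": 0,"dz": 1,"spin": 0,"jaw": 0},
    {"dx": 0,"dy": 0,"dz": 1,"spin": 0,"jaw": 0},
    {"dx": 0,"dy": 0,"dz": 0.6,"spin": 0,"jaw": 0},
    {"dx": 0,"dy": 0,"dz": 0,"spin": 0,"jaw": 0},
    {"dx": 0,"dy": 0,"dz": 0,"spin": 0,"jaw": 0},
  ],
)

```text
time: 7.9
ee_pos: [0.503, 0.1851, 0.1115]
ee_rot: [-180.0, 0.0, 65.8]
force: [-0.2, -0.4, -1.0]
width: 0.0333
grasp_force: 61.6
```

```bash
python3 - <<'E'
from h import *
s=r.sense();print(s["time"],s["ee_pos"],s["ee_rot"],s["force"])
f=lambda x:cv2.resize(x,(400,600),interpolation=cv2.INTER_CUBIC)
I={n:grab_frame(n)[:,:,::-1] for n in("scene","side")}
for n in I:cv2.imwrite(f"pics/{n}1.png",I[n])
cv2.imwrite("pics/crop2.png",np.hstack([f(I["scene"][200:290,370:430]),f(I["side"][235:340,265:335])]))
E
```

```text
7.9 [0.50295773 0.18505066 0.11148975] [-1.79978557e+02  1.82303715e-02  6.58454742e+01] [-0.23401507 -0.39020526 -0.97718024]
```

View pics/crop2.png

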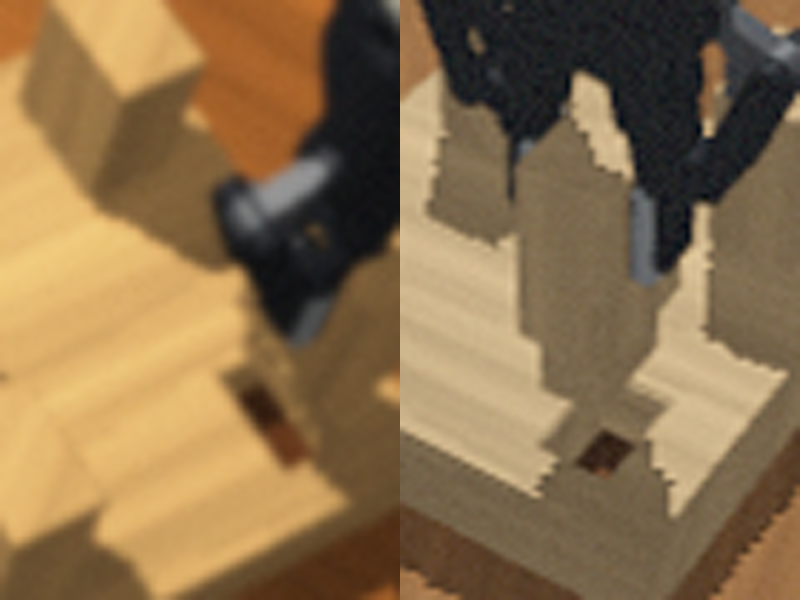

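The scene and side crops show the leg square above the mortise, with its shadow falling on it and nothing touching. I'll descend gently and watch the force.

Request:
send_rows(
  rows=[
    {"dx": 0,"dy": 0,"dz": 0.4,"spin": 0,"jaw": 0},
    {"dx": 0,"dy": 0,"dz": 0.3,"spin": 0,"jaw": 0},
    {"dx": 0,"dy": 0,"dz": 0.15,"spin": 0,"jaw": 0},
    {"dx": 0,"dy": 0,"dz": 0.1,"spin": 0,"jaw": 0},
    {"dx": 0,"dy": 0,"dz": 0.1,"spin": 0,"jaw": 0},
    {"dx": 0,"dy": 0,"dz": 0,"spin": 0,"jaw": 0},
  ],
)

```text
time: 8.6
ee_pos: [0.5026, 0.1858, 0.0848]
ee_rot: [-180.0, 0.0, 65.9]
force: [0.6, -0.2, -1.0]
width: 0.0331
grasp_force: 61.6
```

Request:
send_rows(
  rows=[
    {"dx": 0,"dy": 0,"dz": 0.1,"spin": 0,"jaw": 0},
    {"dx": 0,"dy": 0,"dz": 0.1,"spin": 0,"jaw": 0},
    {"dx": 0,"dy": 0,"dz": 0.1,"spin": 0,"jaw": 0},
    {"dx": 0,"dy": 0,"dz": 0,"spin": 0,"jaw": 0},
  ],
)

```text
time: 9.0
ee_pos: [0.5027, 0.1857, 0.0773]
ee_rot: [-180.0, 0.0, 65.9]
force: [-1.1, -0.7, -1.4]
width: 0.0331
grasp_force: 61.7
```

Request:
send_rows(
  rows=[
    {"dx": 0,"dy": 0,"dz": 0.1,"spin": 0,"jaw": 0},
    {"dx": 0,"dy": 0,"dz": 0.1,"spin": 0,"jaw": 0},
    {"dx": 0,"dy": 0,"dz": 0,"spin": 0,"jaw": 0},
  ],
)

```text
time: 9.3
ee_pos: [0.5026, 0.1857, 0.0722]
ee_rot: [-180.0, 0.0, 65.9]
force: [-1.1, 0.9, -1.6]
width: 0.0336
grasp_force: 61.7
```

Still free, so it's well inside the mortise. I'll keep going until it seats.

Request:
send_rows(
  rows=[
    {"dx": 0,"dy": 0,"dz": 0.1,"spin": 0,"jaw": 0},
    {"dx": 0,"dy": 0,"dz": 0.1,"spin": 0,"jaw": 0},
    {"dx": 0,"dy": 0,"dz": 0,"spin": 0,"jaw": 0},
  ],
)

```text
time: 9.6
ee_pos: [0.5026, 0.1857, 0.0672]
ee_rot: [-180.0, 0.0, 65.9]
force: [-1.3, 0.6, -1.7]
width: 0.033
grasp_force: 61.7
```

Request:
send_rows(
  rows=[
    {"dx": 0,"dy": 0,"dz": 0.1,"spin": 0,"jaw": 0},
    {"dx": 0,"dy": 0,"dz": 0,"spin": 0,"jaw": 0},
  ],
)

```text
time: 9.8
ee_pos: [0.5026, 0.1857, 0.0648]
ee_rot: [-180.0, 0.0, 65.9]
force: [-1.0, -0.0, -2.2]
width: 0.0334
grasp_force: 61.7
```

Request:
send_rows(
  rows=[
    {"dx": 0,"dy": 0,"dz": 0.08,"spin": 0,"jaw": 0},
    {"dx": 0,"dy": 0,"dz": 0,"spin": 0,"jaw": 0},
  ],
)

```text
time: 10.0
ee_pos: [0.5027, 0.1858, 0.0633]
ee_rot: [-180.0, -0.0, 65.9]
force: [-3.2, 0.9, 3.0]
width: 0.0333
grasp_force: 61.9
```

Request:
send_rows(
  rows=[
    {"dx": 0,"dy": 0,"dz": 0.04,"spin": 0,"jaw": 0},
    {"dx": 0,"dy": 0,"dz": 0,"spin": 0,"jaw": 0},
  ],
)

```text
time: 10.2
ee_pos: [0.5027, 0.1858, 0.0633]
ee_rot: [180.0, -0.0, 65.9]
force: [-5.9, -0.1, 13.7]
width: 0.0335
grasp_force: 63.3
```

Request:
send_rows(
  rows=[
    {"dx": 0,"dy": 0,"dz": 0.04,"spin": 0,"jaw": 0},
    {"dx": 0,"dy": 0,"dz": 0,"spin": 0,"jaw": 0},
  ],
)

```text
time: 10.4
ee_pos: [0.5026, 0.1858, 0.0632]
ee_rot: [180.0, -0.0, 65.9]
force: [-8.4, -1.1, 24.2]
width: 0.0337
grasp_force: 64.5
```

```bash
python3 - <<'E'
from h import *
s=r.sense();print(s["time"],s["ee_pos"],s["force"],s["moment"])
f=lambda x:cv2.resize(x,(400,600),interpolation=cv2.INTER_CUBIC)
I={n:grab_frame(n)[:,:,::-1] for n in("scene","side")}
cv2.imwrite("pics/crop3.png",np.hstack([f(I["scene"][200:290,370:430]),f(I["side"][235:340,265:335])]))
E
```

```text
10.4 [0.50261428 0.18584671 0.06319544] [-8.43411758 -1.07697737 24.21033336] [-0.12579108  1.3674478  -0.05436731]
```

View pics/crop3.png

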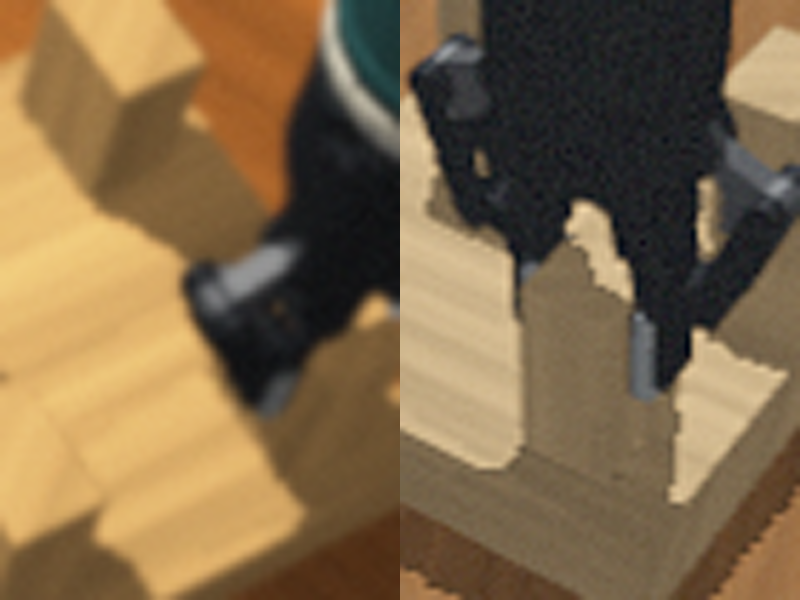

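The side view shows the shoulders down on the board, at the expected height and with a stiff 24 N reaction. I'll ease off, release and retreat.

Request:
send_rows(
  rows=[
    {"dx": 0,"dy": 0,"dz": -0.06,"spin": 0,"jaw": 0},
    {"dx": 0,"dy": 0,"dz": 0,"spin": 0,"jaw": 0.5},
    {"dx": 0,"dy": 0,"dz": 0,"spin": 0,"jaw": 0.8},
    {"dx": 0,"dy": 0,"dz": 0,"spin": 0,"jaw": 0.9},
    {"dx": 0,"dy": 0,"dz": 0,"spin": 0,"jaw": 0.9},
    {"dx": 0,"dy": 0,"dz": 0,"spin": 0,"jaw": 0.9},
  ],
)

```text
time: 11.1
ee_pos: [0.5029, 0.1857, 0.0624]
ee_rot: [-180.0, -0.0, 65.9]
force: [-0.3, 0.3, 0.9]
width: 0.077
grasp_force: 0.0
```

Request:
send_rows(
  rows=[
    {"dx": 0,"dy": 0,"dz": -0.3,"spin": 0,"jaw": 0.9},
    {"dx": 0,"dy": 0,"dz": -0.8,"spin": 0,"jaw": 0.9},
    {"dx": 0,"dy": 0,"dz": -1,"spin": 0,"jaw": 0.9},
    {"dx": 0,"dy": 0,"dz": -1,"spin": 0,"jaw": 0.9},
    {"dx": 0,"dy": 0,"dz": -1,"spin": 0,"jaw": 0.9},
    {"dx": 0,"dy": 0,"dz": -1,"spin": 0,"jaw": 0.9},
    {"dx": 0,"dy": 0,"dz": -1,"spin": 0,"jaw": 0.9},
    {"dx": -1,"dy": 0,"dz": 0,"spin": 0,"jaw": 0.9},
    {"dx": -1,"dy": 0,"dz": 0,"spin": 0,"jaw": 0.9},
    {"dx": 0,"dy": 0,"dz": 0,"spin": 0,"jaw": 0.9},
    {"dx": 0,"dy": 0,"dz": 0,"spin": 0,"jaw": 0.9},
  ],
)

```text
time: 12.2
ee_pos: [0.4824, 0.14, 0.2156]
ee_rot: [180.0, -0.0, 65.9]
force: [0.7, 0.4, 0.9]
width: 0.0766
grasp_force: 0.0
```

```bash
python3 - <<'E'
from h import *
s=r.sense();print(s["time"],s["ee_pos"],s["force"],s["width"])
c=get_calibration("wrist");a=grab_frame("wrist")[:,:,::-1];b=grab_frame("side")[:,:,::-1]
cv2.imwrite("pics/fin.png",np.hstack([cv2.resize(a,(400,300)),cv2.resize(b[220:340,200:360],(400,300),interpolation=cv2.INTER_CUBIC)]))
cv2.imwrite("pics/w4.png",a);cv2.imwrite("pics/side4.png",b)
cd=get_calibration("side");y=np.radians(65.9);C=np.array([.5018,.1863]);ex=np.array([np.cos(y),np.sin(y)]);ey=np.array([-ex[1],ex[0]])
P=[[*(C+i*.024*ex+j*.017*ey),.106] for i,j in((1,1),(1,-1),(-1,-1),(-1,1))]
print("fin wrist",(proj(c,P)*[400/560,300/420]).round(0).tolist(),"fin side",((proj(cd,P)-[200,220])*2.5+[400,0]).round(0).tolist())
E
```

```text
12.2 [0.48243571 0.13995074 0.21561064] [0.6696036  0.44978911 0.90440405] 0.07664680918899146
fin wrist [[180.0, 67.0], [218.0, 67.0], [217.0, 119.0], [181.0, 119.0]] fin side [[652.0, 181.0], [612.0, 163.0], [648.0, 126.0], [687.0, 143.0]]
```

View pics/fin.png

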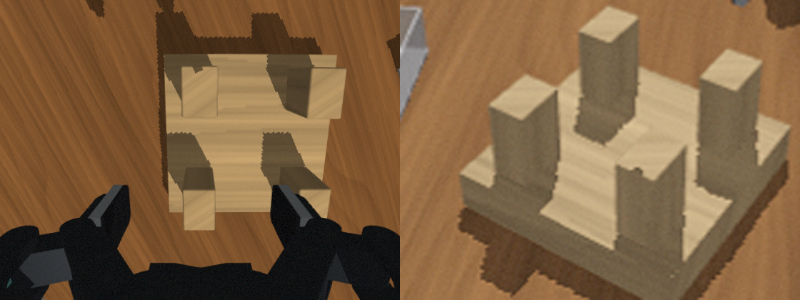

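The final picture shows all four legs standing square. The new leg's top is at wrist (182–218, 67–118), which matches the fully-home prediction to about 1 px. The gripper is clear.

```bash
python3 -c "
from h import *
print(r.close_job())"
```

```text
the job is handed in; nothing more can be done
None
```

The leg is in the empty mortise, pushed home and released; the last pictures show it flush and square, the bystanders were not touched, and the job was handed in at about 12 s (no verdict was returned).

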